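# Clear the jar and slide the bench block under the lamp

## Task

On this jeweller's bench a green-lidded jar is standing on the black pad under the lamp, where the steel bench block belongs. Keeping it upright, set that jar down gently in the free part of the plywood jar tray without disturbing the two jars already there. Then slide the steel block along the dark board, without lifting it, until it lies wholly on the black pad and square with it; do not bump the lamp.

Things in the scene. Friction and masses are not known exactly. Their poses are not given: they have to be found in the camera images.
- jar: the closed white jar with a green lid that stands on the black pad: upright cylinder 52 mm diameter, 72 mm tall (lid = top 18 mm, same diameter), about 0.16 kg. Origin at the centre of its underside, z up its axis.
- block: loose polished steel bench block, a flat slab 100 mm (its x) by 56 mm (its y) by 20 mm thick, about 0.85 kg, lying on the dark board nearer to the robot than the pad. Origin at the centre of its underside.
- board: dark wooden board fixed on the bench, 380 mm (its x, roughly away from the robot) by 200 mm (its y), 12 mm thick. Origin at the centre of its underside; its top is smooth and level all over.
- pad (a point): centre of the black rubber pad let in flush into the top of the dark board at its far end, at the height of the board's top. The pad is 150 mm along x by 100 mm along y (same axes as the board); no step at its edge.
- tray: open plywood tray fixed on the bench, to the left or to the right of the board: 200 mm (x) by 160 mm (y), walls 25 mm high and 5 mm thick, floor 5 mm thick. Origin at the centre of its underside. Two other jars stand in its +x half.
- tray_free (a point): middle of the free part of the tray, on top of its floor, 40 mm from the tray's centre towards its -x end.
- jar_b: another jar like the first (52 mm diameter, 72 mm tall), standing in the +x half of the tray; origin at the centre of its underside. Leave it.
- jar_c: the third such jar, standing beside jar_b in the +x half of the tray; origin at the centre of its underside. Leave it.
- lamp: fixed bench lamp. Origin on the bench right below the middle of its black shade. The round shade is 170 mm in diameter and spans heights 270 to 420 mm, over the pad. From its top two thin rods go to an upright at (150, 210) mm in the lamp's own x, y, 320 mm high, on a 130 mm round foot 30 mm high.
- lamp_rim (a point): centre of the shade's flat lower face, 270 mm above the bench; the face has 85 mm radius.
There are look-alikes about, which are no part of the job. What is meant by the block is not purple, and is the larger of those in its own colour.

How it is judged:
By the outcome, as a careful person would: the job done as asked, in the order asked, and still so for the second after the job is handed in, with the robot touching nothing.
It also fails if it takes over 53 s, if anything falls off the work surface, if the arm or the gripper's body presses on something with over 40 N, if the wrist force passes 120 N, or if a joint passes its speed limit or range.

## Robot

A 6-joint arm with a two-finger parallel gripper is mounted at the origin on the work surface. World frame = base frame: x ahead of the robot, y to its left, z up, the work surface at z = 0. Lengths are in m, angles in degrees, forces in N, time in s.
With the tool pointing down it reaches from about 0.25 to 0.725 m from the base axis. Payload 9.7 kg.
Tool frame: the origin (TCP) lies at the very end of the fingers, on their centre line; the grasp point (between the pads) lies 19 mm behind it (bot.hold_point_z is the distance from the TCP to the grasp point, in m); z points along the fingers, y is the line along which they close (so a half turn about z gives the same grasp; the last joint's range is limited). The gripper opens to 85 mm and grips with 20 to 120 N. Pads are 22 mm wide; open, the fingers measure 114 mm over their backs; the gripper's body (76 mm by 85 mm) begins 54 mm behind the grasp point. The pads swing forward as they close: fully open they stand 13 mm farther back than shut.
Start: joints at [-75.573, 4.979, 10.078, 95.1, 0, 90], TCP at [0.137, -0.533, 0.231] pointing down, gripper open.
Joint ranges: [-179.16, 179.16], [-48.56, 103.87], [-65.8, 70.77], [-126.05, 130.52], [-82.76, 87.17], [-180, 180]. Speed limits (degrees/s): [127.2, 127.2, 147.25, 180, 180, 180].

## Interface

Orientations are given as [roll, pitch, yaw] about the fixed x, y, z axes, in that order (R = Rz(yaw) Ry(pitch) Rx(roll)).
In Python, from workcell import bot gives the robot as it stands.
- The arm moves only by the tool play_rows, never from a script. Its argument "targets" is a list of rows, each an object with "grip": the closure in counts, from 0 (fully open) to 255 (shut); "linear": the shift along the world's x, y, z in cm, a list of three; "delta_rot": the turn, a rotation vector about the world's x, y, z in rad, a list of three. A call has 1 to 10 rows; each row is the pose to reach, as a shift and turn from the pose commanded when the call began; what a row does not reach only later rows make up. A row lasts 1/10 s, in which the tool goes at most 50 mm and 8.59 degrees, less where a joint would pass 70% of its speed; a pose out of reach is approached as far as the arm can. A call with a gripper value outside its range is refused whole. The fingers move at their own pace and stop on an object; "force" is the grip in N (left out, the last holds). Time passes only in rows, so rows that repeat a pose let the fingers close. It gives the time, the measured TCP pose, the force, the opening and the grip force at its end, in the units of the state.
- bot.get_obs(): the state, without advancing time (a new reading comes with each control period).
- bot.camera(name): name is "scene" or "top" or "wrist"; returns a dict with "color" (480x640x3 uint8, red, green, blue), "range_z" (480x640 float32, m along the optical axis (not along the pixel's ray), 0 where there is no reading), "fov_y" (degrees; the focal length in pixels is half the picture's height over the tangent of half this angle, whatever the lens; pixels are square), "cx", "cy" (the principal point, pixels), "dist_coeffs" ([k1, k2, p1, p2, k3] as OpenCV has them; the pictures are not rectified), "world_to_cam" (4x4, takes a point from world to camera coordinates). Camera axes: x right, y up, looking along -z (the intrinsics and any distortion apply to the point x, -y, -z); pixel columns grow to the right and rows downward; lengths in m; the calibration is good to about 2 mm. A picture is of the moment at which its call begins.
- bot.job_done(): hands the job in; it is judged then, once.
Trained networks look in a picture, given as the dict that the camera call returned (one of the last four; its "shot" number tells which), for a name from the list of things; names that differ only in an ending like _2 or _b are one class to them, and where a whole thing is asked for, a point or a joint stands for the part that bears it (a point fixed in the world has none). Each returns a list of dicts, best first, with "conf" (0 to 1); they miss things now and then, are a little off and sometimes report something else, mostly with a low value. They report only what shows in the picture. A call takes as long as a camera call. They do not tell look-alikes from the thing itself.
- bot.search_frame(picture, target): "box" ([left, top, right, bottom] in pixels, round what is visible of it).
- bot.trace(picture, target): "pixels" (480x640 bool, what is visible of it) and "box" ([left, top, right, bottom] in pixels, round what is visible of it).
- bot.pinpoint(picture, target): "pixel" ([column, row] in pixels: a listed point, or the origin of a listed thing).
The state is a dict: "time": time; "q": joint angles; "qd": joint speeds; "joint_efforts": joint torques, N m; "ee_pos": TCP position; "tcp_rot": TCP orientation; "wrist_force": force on the tool from outside, world axes, zero at the start; "torque": the same for the moment, N m; "opening": finger opening in m; "grasp_force": force on a finger pad.
Only numpy, scipy, OpenCV 4.12 (cv2) and the standard library are available. Lean on these libraries where they do the work, as an engineer would, in place of code of your own. Each camera call takes 0.05 s, during which the arm holds its last target. There are 200 camera calls.

## Working session

There is one attempt and no reset: what is moved stays moved. The work goes in short steps, Python scripts to look and compute and a tool call to move; the robot and the scene stay as the last step left them, time stands still between calls to the robot, and variables do not carry over. Pictures are saved under pics/ and viewed, at most 10 in all, crops included, and the job is handed in when it is done.

Besides the shell and the picture viewer there is one more tool, called after ">>>" as name(argument=value, ...), one argument or row to a line, values as JSON. play_rows: Moves the arm, as the interface text tells. Its arguments: {"type":"object","properties":{"targets":{"type":"array","items":{"type":"object","properties":{"grip":{"type":"number"},"linear":{"type":"array","items":{"type":"number"}},"delta_rot":{"type":"array","items":{"type":"number"}}}}},"force":{"type":"number"}},"required":["targets"]}

```bash
mkdir -p pics
cat > h.py <<'E'
import numpy as np, cv2
from workcell import bot
def K(p):
    h=p["color"].shape[0]; f=h/2/np.tan(np.radians(p["fov_y"])/2)
    return np.array([[f,0,p["cx"]],[0,f,p["cy"]],[0,0,1]])
def world(p,px,z=None):
    """pixels Nx2 -> world; by range, or on plane z"""
    px=np.asarray(px,float).reshape(-1,2)
    n=cv2.undistortPoints(px[:,None],K(p),np.array(p["dist_coeffs"]))[:,0]
    M=np.linalg.inv(p["world_to_cam"]); d=np.c_[n[:,0],-n[:,1],-np.ones(len(n))]
    if z is None:
        r=p["range_z"][px[:,1].astype(int),px[:,0].astype(int)]
        return (d*r[:,None])@M[:3,:3].T+M[:3,3]
    D=d@M[:3,:3].T; return M[:3,3]+D*((z-M[2,3])/D[:,2])[:,None]
def save(p,n): cv2.imwrite(f"pics/{n}.png",p["color"][:,:,::-1])
def pix(p,X):
    c=np.c_[X,np.ones(len(X))]@np.array(p["world_to_cam"]).T
    return cv2.projectPoints(np.c_[c[:,0],-c[:,1],-c[:,2]],np.zeros(3),np.zeros(3),K(p),np.array(p["dist_coeffs"]))[0][:,0]
E
python3 - <<'E'
from h import *
np.set_printoptions(precision=3,suppress=True)
for c in ["scene","top"]:
    p=bot.camera(c); save(p,c); print(c,np.linalg.inv(p["world_to_cam"])[:3,3])
    for t in ["jar","block","board","tray","lamp"]:
        for r in bot.trace(p,t)[:4]:
            ys,xs=np.where(r["pixels"]); W=world(p,np.c_[xs,ys]); W=W[p["range_z"][ys,xs]>0]
            print(t,round(r["conf"],2),np.round(r["box"]),np.median(W,0),np.percentile(W[:,2],[5,95]))
    for t in ["pad","tray_free","lamp_rim"]:
        for r in bot.pinpoint(p,t)[:2]:print(t,round(r["conf"],2),r["pixel"],world(p,[r["pixel"]]),world(p,[r["pixel"]],.012))
E
```

```text
scene [0.666 0.833 1.222]
jar 0.86 [303. 141. 324. 171.] [ 0.559 -0.361  0.074] [0.023 0.081]
jar 0.8 [312. 157. 332. 190.] [ 0.546 -0.285  0.062] [0.013 0.08 ]
jar 0.66 [174. 159. 306. 418.] [0.739 0.105 0.323] [0.027 0.424]
jar 0.56 [287. 258. 311. 293.] [0.642 0.03  0.077] [0.017 0.087]
block 0.86 [334. 269. 382. 303.] [0.504 0.052 0.031] [0.018 0.036]
block 0.76 [343. 217. 371. 235.] [ 0.473 -0.142  0.014] [0.006 0.018]
block 0.52 [307. 216. 313. 243.] [ 0.596 -0.14   0.013] [0.004 0.019]
block 0.28 [287. 261. 310. 295.] [0.641 0.03  0.078] [0.019 0.087]
board 0.96 [250. 244. 422. 331.] [0.564 0.047 0.012] [0.007 0.016]
board 0.32 [177. 157. 309. 416.] [0.74  0.105 0.323] [0.027 0.425]
tray 0.8 [299. 140. 381. 197.] [ 0.463 -0.342  0.007] [0.001 0.026]
tray 0.33 [253. 244. 420. 334.] [0.565 0.048 0.012] [0.007 0.016]
lamp 0.64 [172. 160. 308. 417.] [0.74  0.105 0.322] [0.026 0.425]
pad 0.61 [292.1, 286.7] [[0.655 0.038 0.038]] [[0.655 0.02  0.012]]
pad 0.4 [341.3, 173.5] [[ 0.486 -0.332  0.005]] [[ 0.487 -0.325  0.012]]
tray_free 0.92 [356.1, 169.3] [[ 0.445 -0.335  0.012]] [[ 0.
[... 175 characters left out ...]
08 ]
jar 0.63 [299. 230. 323. 256.] [0.635 0.013 0.083] [0.029 0.087]
block 0.91 [282. 282. 312. 333.] [0.503 0.044 0.032] [0.028 0.035]
block 0.63 [366. 309. 394. 346.] [ 0.473 -0.148  0.014] [0.011 0.018]
block 0.58 [372. 259. 401. 279.] [ 0.605 -0.159  0.014] [0.009 0.017]
board 0.85 [251. 208. 352. 376.] [0.528 0.018 0.012] [0.008 0.016]
tray 0.86 [433. 277. 514. 372.] [ 0.468 -0.348  0.006] [0.002 0.025]
lamp 0.71 [189.  79. 354. 229.] [0.698 0.064 0.339] [0.027 0.438]
pad 0.89 [310.0, 241.2] [[0.638 0.019 0.082]] [[0.656 0.02  0.012]]
pad 0.51 [474.5, 345.8] [[ 0.443 -0.356  0.001]] [[ 0.442 -0.353  0.012]]
tray_free 0.61 [471.2, 343.3] [[ 0.448 -0.349  0.003]] [[ 0.447 -0.346  0.012]]
```

View pics/scene.png

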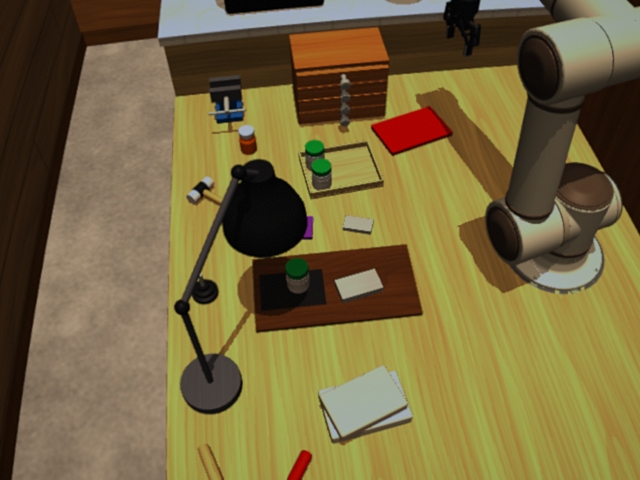

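View pics/top.png

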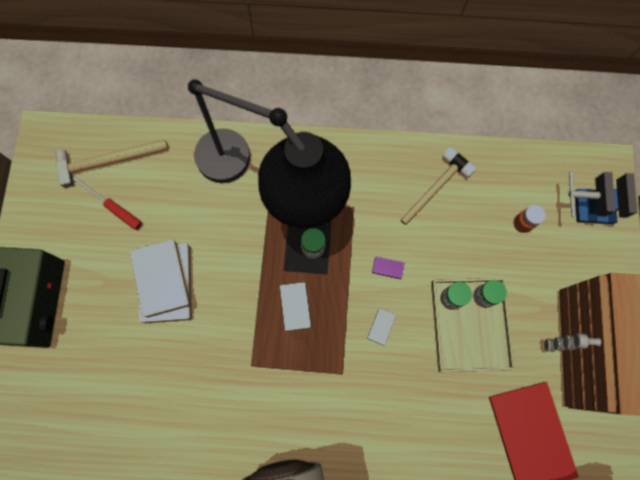

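Run:
```python
from h import *
np.set_printoptions(precision=4,suppress=True)
S=bot.camera("scene");T=bot.camera("top")
a=cv2.resize(S["color"][200:350,220:440],(792,540),interpolation=2)
cv2.imwrite("pics/crop.png",a[:,:,::-1])
for n,p in (("scene",S),("top",T)):
    for t,i,z in [("block",0,.032),("board",0,.012)]:
        r=bot.trace(p,t)[i]; c=cv2.convexHull(np.argwhere(r["pixels"])[:,::-1].astype(np.int32))[:,0]
        W=world(p,c,z); q=cv2.minAreaRect((W[:,:2]*1000).astype(np.float32)); print(n,t,q)
    for r in bot.trace(p,"lamp")[:1]:
        ys,xs=np.where(r["pixels"]);W=world(p,np.c_[xs,ys])
        for lo,hi in((.26,.30),(.40,.43),(.300,.345)):
            s=W[(W[:,2]>lo)&(W[:,2]<hi)]; 
            if len(s): print(n,"lamp",lo,len(s),s.min(0),s.max(0))
    for t in("lamp_rim","lamp","jar","tray"):
        for r in bot.pinpoint(p,t)[:3]: print(n,t,r["conf"],r["pixel"],world(p,[r["pixel"]],.27 if t=="lamp_rim" else .012)[0])
    # tray rim
    ys,xs=np.where(bot.trace(p,"tray")[0]["pixels"]);W=world(p,np.c_[xs,ys]);W=W[(W[:,2]>.02)&(W[:,2]<.03)]
    print("tray",cv2.minAreaRect((W[:,:2]*1000).astype(np.float32)))
```

```text
scene block ((503.7513732910156, 51.78053283691406), (103.90492248535156, 68.28814697265625), 12.080954551696777)
scene board ((556.9923095703125, 33.17017364501953), (207.12843322753906, 380.3835144042969), 88.47889709472656)
scene lamp 0.26 998 [0.6118 0.0162 0.2604] [0.8562 0.2515 0.2999]
scene lamp 0.4 1048 [0.6652 0.0043 0.4   ] [0.79   0.1593 0.4299]
scene lamp 0.3 2536 [ 0.6144 -0.0208  0.3001] [0.8631 0.2567 0.345 ]
scene jar 0.81 [303.0, 283.5] [0.6289 0.0146 0.012 ]
scene jar 0.72 [315.9, 164.6] [ 0.5507 -0.3688  0.012 ]
scene jar 0.65 [321.5, 183.5] [ 0.5447 -0.2963  0.012 ]
scene tray 0.84 [343.9, 170.0] [ 0.4781 -0.3371  0.012 ]
tray ((487.8073425292969, -343.3998107910156), (201.85348510742188, 169.74595642089844), 5.178518295288086)
top block ((602.167236328125, -155.79139709472656), (67.81458282470703, 43.00659942626953), 78.20311737060547)
top board ((557.943359375, 27.880218505859375), (201.63070678710938, 380.48162841796875), 88.3367919921875)
top lamp 0.26 565 [ 0.6124 -0.0498  0.2603] [0.8527 0.2448 0.3   ]
top lamp 0.4 1424 [0.6648 0.0021 0.4   ] [0.7899 0.1574 0.4299]
top lamp 0.3 2796 [ 0.6144 -0.048   0.3   ] [0.8636 0.2514 0.345 ]
top jar 0.86 [479.9, 297.7] [ 0.5492 -0.3664  0.012 ]
top jar 0.64 [314.5, 249.5] [0.6372 0.0082 0.012 ]
top jar 0.62 [451.8, 296.2] [ 0.5489 -0.3036  0.012 ]
top tray 0.96 [471.8, 326.9] [ 0.4833 -0.3476  0.012 ]
tray ((489.33154296875, -346.4194641113281), (201.0753173828125, 162.35894775390625), 5.238142967224121)
```

View crop.

The scene view shows these candidates:
- **Jar:** the green-lidded jar on the pad is at (297,275). Two more stand in the tray at (314,152) and (321,172).
- **Block:** the pale slab on the dark board is at (358,285). The look-alikes are a smaller pale slab on the bench at (358,224), a purple one at (308,228) and a stack of paper at (365,402).

I choose the slab on the board, since it is the larger one and not purple. A crop will check this.

View pics/crop.png

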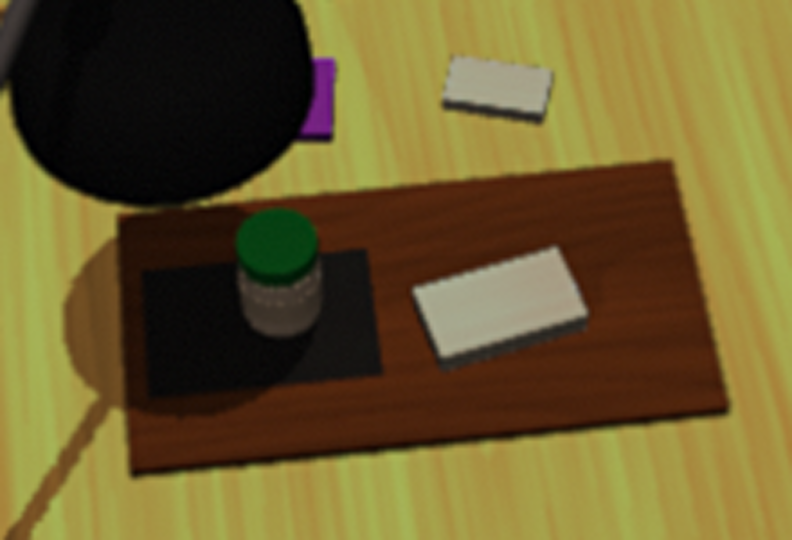

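Run:
```python
from h import *
o=bot.get_obs(); print(o); print(bot.hold_point_z)
from scipy.spatial.transform import Rotation as R
r=R.from_euler('xyz',o["tcp_rot"],degrees=True); print(r.as_matrix().round(3))
M=np.linalg.inv(bot.camera("wrist")["world_to_cam"]); print(M.round(3))
```

```text
{'time': 1.8, 'q': array([-7.55722703e+01,  4.97820407e+00,  1.00786389e+01,  9.50997012e+01,
       -1.47604407e-03,  8.99991901e+01]), 'qd': array([-0.01731779, -0.00940706,  0.02655104,  0.16134049,  0.00329931,
       -0.02781834]), 'joint_efforts': array([ 6.04882498e-04, -5.20095348e+01,  4.64855862e+01,  1.72642343e-03,
        1.09988758e-05,  1.65649851e-05]), 'ee_pos': array([ 0.13702934, -0.53265323,  0.23129463]), 'tcp_rot': array([1.79999266e+02, 1.47605444e-03, 1.44285397e+01]), 'wrist_force': array([-0.37996892,  0.12912366,  0.27368845]), 'torque': array([ 0.01818731, -0.01101957, -0.03227438]), 'grasp_force': 0.0, 'opening': 0.0850597421401237}
0.0187
[[ 0.968  0.249 -0.   ]
 [ 0.249 -0.968 -0.   ]
 [-0.     0.    -1.   ]]
[[ 0.248  0.922  0.296  0.212]
 [-0.969  0.237  0.076 -0.512]
 [ 0.    -0.306  0.952  0.373]
 [ 0.     0.     0.     1.   ]]
```

>>> play_rows(
  targets=[
    {"grip": 0,"linear": [9,14,2],"delta_rot": [0,0,0.72]},
    {"grip": 0,"linear": [9,14,2],"delta_rot": [0,0,0.72]},
    {"grip": 0,"linear": [9,14,2],"delta_rot": [0,0,0.72]},
    {"grip": 0,"linear": [9,14,2],"delta_rot": [0,0,0.72]},
    {"grip": 0,"linear": [9,14,2],"delta_rot": [0,0,0.72]},
    {"grip": 0,"linear": [18,27.5,2],"delta_rot": [0,0,1.445]},
    {"grip": 0,"linear": [18,27.5,2],"delta_rot": [0,0,1.445]},
    {"grip": 0,"linear": [18,27.5,2],"delta_rot": [0,0,1.445]},
    {"grip": 0,"linear": [18,27.5,2],"delta_rot": [0,0,1.445]},
    {"grip": 0,"linear": [18,27.5,2],"delta_rot": [0,0,1.445]},
  ],
)

```text
time: 2.85
ee_pos: [0.3181, -0.2558, 0.2516]
tcp_rot: [180.0, 0.0, 97.8]
wrist_force: [-0.8, -0.4, 0.8]
opening: 0.0853
grasp_force: 0.0
```

>>> play_rows(
  targets=[
    {"grip": 0,"linear": [9,14,0],"delta_rot": [0,0,0.72]},
    {"grip": 0,"linear": [9,14,0],"delta_rot": [0,0,0.72]},
    {"grip": 0,"linear": [9,14,0],"delta_rot": [0,0,0.72]},
    {"grip": 0,"linear": [9,14,0],"delta_rot": [0,0,0.72]},
    {"grip": 0,"linear": [9,14,0],"delta_rot": [0,0,0.72]},
    {"grip": 0,"linear": [18,27.5,0],"delta_rot": [0,0,1.445]},
    {"grip": 0,"linear": [18,27.5,0],"delta_rot": [0,0,1.445]},
    {"grip": 0,"linear": [18,27.5,0],"delta_rot": [0,0,1.445]},
    {"grip": 0,"linear": [18,27.5,0],"delta_rot": [0,0,1.445]},
    {"grip": 0,"linear": [18,27.5,0],"delta_rot": [0,0,1.445]},
  ],
)

```text
time: 3.85
ee_pos: [0.4979, 0.0194, 0.2506]
tcp_rot: [180.0, -0.1, -179.5]
wrist_force: [-0.6, 0.4, -0.2]
opening: 0.0854
grasp_force: 0.0
```

Run:
```python
from h import *
np.set_printoptions(precision=4,suppress=True)
o=bot.get_obs(); print(o["time"],o["q"],o["ee_pos"],o["tcp_rot"],o["wrist_force"])
p=bot.camera("wrist"); save(p,"w1"); np.savez("w1.npz",**p)
print(np.linalg.inv(p["world_to_cam"])[:3])
for t,z in [("block",.032),("jar",.05),("board",.012)]:
    for r in bot.trace(p,t)[:2]:
        ys,xs=np.where(r["pixels"]);W=world(p,np.c_[xs,ys])
        print(t,r["conf"],r["box"],np.median(W,0),cv2.minAreaRect((W[(abs(W[:,2]-z)<.006)][:,:2]*1000).astype(np.float32)) if t!="jar" else W[W[:,2]>.08][:,:2].mean(0) if (W[:,2]>.08).any() else "")
for t in("pad","jar"):
    for r in bot.pinpoint(p,t)[:2]: print(t,r["conf"],r["pixel"],world(p,[r["pixel"]],.012))
```

```text
3.85 [ 2.2239 -1.591   5.5052 97.1588  0.0131  1.6913] [0.4979 0.0194 0.2506] [ 179.9888   -0.0629 -179.4674] [-0.6041  0.3782 -0.2288]
[[-0.0086 -0.9524 -0.3048  0.4188]
 [ 1.     -0.0082 -0.0028  0.0198]
 [ 0.0002 -0.3049  0.9524  0.3927]]
block 0.87 [313.5, 145.4, 387.3, 260.0] [0.4974 0.0463 0.0316] ((501.37213134765625, 46.78390121459961), (99.76085662841797, 55.85148239135742), 10.747682571411133)
block 0.81 [118.7, 122.4, 181.7, 205.6] [ 0.4676 -0.1425  0.0136] ((0.0, 0.0), (0.0, 0.0), 0.0)
jar 0.94 [0.0, 208.0, 28.7, 269.3] [ 0.5392 -0.2769  0.0242] [0.4188 0.0198]
board 0.73 [224.0, 43.7, 453.9, 409.1] [0.505  0.0259 0.0116] ((555.2710571289062, 30.37732696533203), (200.60009765625, 381.6259460449219), 88.54753112792969)
jar 0.95 [319.5, 329.3] [[0.6425 0.019  0.012 ]]
jar 0.57 [3.4, 233.1] [[ 0.5372 -0.295   0.012 ]]
```

View pics/w1.png

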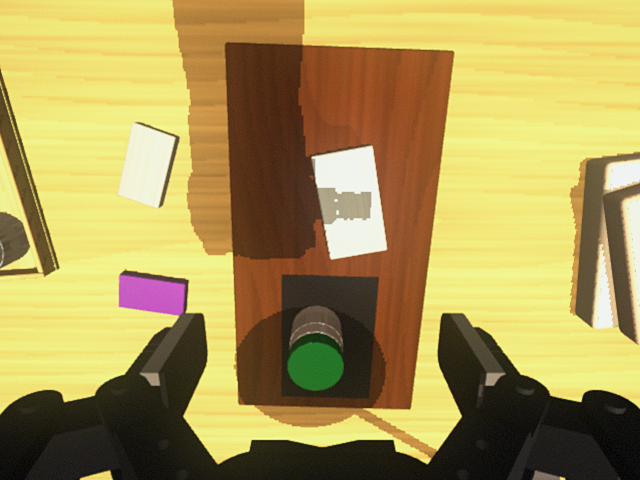

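The wrist view, with +x downward, shows the block at (350,200), the lid at (316,362) and the pad corners near (283,275), (378,278), (372,398) and (282,395). Next I measure the pad and the jar from the stored picture.

Run:
```python
from h import *
np.set_printoptions(precision=4,suppress=True)
p=dict(np.load("w1.npz")); c=p["color"].astype(int)
W=world(p,[[283,275],[378,278],[372,398],[282,395]],.012); print(W, W.mean(0))
# lid
g=(c[...,1]>1.5*c[...,0])&(c[...,1]>60); g[:, :250]=0; ys,xs=np.where(g); L=world(p,np.c_[xs,ys]); m=(L[:,2]>.078)&(L[:,2]<.09)
print("lid",m.sum(),cv2.minEnclosingCircle((L[m][:,:2]*1000).astype(np.float32)),np.median(L[m][:,2]))
# pad by depth+dark
ys,xs=np.mgrid[270:402,275:385].reshape(2,-1); d=(c[ys,xs].max(1)<45); P=world(p,np.c_[xs,ys][d],.012)
print(cv2.minAreaRect((P[:,:2]*1000).astype(np.float32)))
```

```text
[[ 0.5798 -0.0189  0.012 ]
 [ 0.5823  0.0788  0.012 ]
 [ 0.7307  0.0795  0.012 ]
 [ 0.7275 -0.0231  0.012 ]] [0.6551 0.0291 0.012 ]
lid 2170 ((639.0302734375, 15.639796257019043), 26.04840850830078) 0.08355663784968004
((671.3941040039062, 27.35248565673828), (98.43860626220703, 115.52479553222656), 88.75167846679688)
```

>>> play_rows(
  targets=[
    {"grip": 0,"linear": [1.5,-0.4,-6.2],"delta_rot": [0,-0.785,0]},
    {"grip": 0,"linear": [1.5,-0.4,-6.2],"delta_rot": [0,-0.785,0]},
    {"grip": 0,"linear": [1.5,-0.4,-6.2],"delta_rot": [0,-0.785,0]},
    {"grip": 0,"linear": [1.5,-0.4,-6.2],"delta_rot": [0,-0.785,0]},
    {"grip": 0,"linear": [1.5,-0.4,-6.2],"delta_rot": [0,-0.785,0]},
    {"grip": 0,"linear": [1.5,-0.4,-6.2],"delta_rot": [0,-0.785,0]},
    {"grip": 0,"linear": [1.5,-0.4,-6.2],"delta_rot": [0,-0.785,0]},
    {"grip": 0,"linear": [1.5,-0.4,-6.2],"delta_rot": [0,-0.785,0]},
  ],
)

```text
time: 4.95
ee_pos: [0.5119, 0.013, 0.1904]
tcp_rot: [179.9, 45.0, 179.9]
wrist_force: [0.3, 0.1, 0.3]
opening: 0.0854
grasp_force: 0.0
```

Run:
```python
from h import *
np.set_printoptions(precision=4,suppress=True)
o=bot.get_obs(); print(o["time"],o["q"],o["ee_pos"],o["tcp_rot"])
p=bot.camera("wrist"); save(p,"w2")
c=p["color"].astype(int);g=(c[...,1]>1.5*c[...,0])&(c[...,1]>60); ys,xs=np.where(g); L=world(p,np.c_[xs,ys]); m=(L[:,2]>.080)&(L[:,2]<.09)&(L[:,1]>-.1)
print("lid",m.sum(),cv2.minEnclosingCircle((L[m][:,:2]*1000).astype(np.float32)))
```

```text
4.95 [  2.4229 -47.3482 -45.8764  46.5076  -1.7311   1.7906] [0.5119 0.013  0.1904] [179.9419  44.9904 179.8918]
lid 1573 ((636.9251708984375, 14.636302947998047), 26.004499435424805)
```

>>> play_rows(
  targets=[
    {"grip": 0,"linear": [3,0.1,-3],"delta_rot": [0,0,0]},
    {"grip": 0,"linear": [6,0.2,-6],"delta_rot": [0,0,0]},
    {"grip": 0,"linear": [9,0.2,-9],"delta_rot": [0,0,0]},
    {"grip": 0,"linear": [11,0.2,-11],"delta_rot": [0,0,0]},
    {"grip": 0,"linear": [12.5,0.2,-12.6],"delta_rot": [0,0,0]},
    {"grip": 0,"linear": [13.5,0.2,-13.6],"delta_rot": [0,0,0]},
    {"grip": 0,"linear": [14.1,0.2,-14.2],"delta_rot": [0,0,0]},
    {"grip": 0,"linear": [14.1,0.2,-14.2],"delta_rot": [0,0,0]},
    {"grip": 0,"linear": [14.1,0.2,-14.2],"delta_rot": [0,0,0]},
  ],
)

```text
time: 5.9
ee_pos: [0.6534, 0.0153, 0.0475]
tcp_rot: [-180.0, 44.9, 180.0]
wrist_force: [1.1, -0.2, -0.6]
opening: 0.0852
grasp_force: 0.0
```

Run:
```python
from h import *
np.set_printoptions(precision=4,suppress=True)
o=bot.get_obs(); print(o["time"],o["q"],o["ee_pos"],o["tcp_rot"],o["wrist_force"])
p=bot.camera("wrist"); save(p,"w3")
```

```text
5.9 [  1.9403 -17.3807 -45.1127  17.3486  -1.374    1.3772] [0.6534 0.0153 0.0475] [-179.9998   44.9359  179.9952] [ 1.0601 -0.1684 -0.5833]
```

View pics/w3.png

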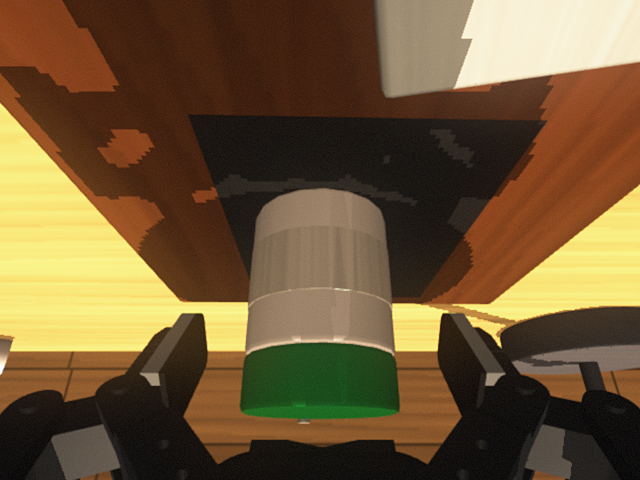

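The jar is centred between the fingers at column 320, so I close on it.

>>> play_rows(
  targets=[
    {"grip": 255,"linear": [0,0,0],"delta_rot": [0,0,0]},
    {"grip": 255,"linear": [0,0,0],"delta_rot": [0,0,0]},
    {"grip": 255,"linear": [0,0,0],"delta_rot": [0,0,0]},
    {"grip": 255,"linear": [0,0,0],"delta_rot": [0,0,0]},
    {"grip": 255,"linear": [0,0,0],"delta_rot": [0,0,0]},
    {"grip": 255,"linear": [0,0,0],"delta_rot": [0,0,0]},
    {"grip": 255,"linear": [0,0,0],"delta_rot": [0,0,0]},
    {"grip": 255,"linear": [0,0,0],"delta_rot": [0,0,0]},
  ],
  force=40,
)

```text
time: 6.75
ee_pos: [0.6535, 0.0153, 0.0484]
tcp_rot: [-180.0, 45.1, -180.0]
wrist_force: [-4.9, -0.3, 6.0]
opening: 0.051
grasp_force: 42.8
```

>>> play_rows(
  targets=[
    {"grip": 255,"linear": [0,0,0.7],"delta_rot": [0,0,0]},
    {"grip": 255,"linear": [0,0,2],"delta_rot": [0,0,0]},
    {"grip": 255,"linear": [-1,0,4],"delta_rot": [0,0,0]},
    {"grip": 255,"linear": [-2.5,0,6],"delta_rot": [0,0,0]},
    {"grip": 255,"linear": [-4,-1,7.5],"delta_rot": [0,0,-0.02]},
    {"grip": 255,"linear": [-5,-3,8],"delta_rot": [0,0,-0.06]},
    {"grip": 255,"linear": [-6,-6,8],"delta_rot": [0,0,-0.11]},
    {"grip": 255,"linear": [-7,-9,8],"delta_rot": [0,0,-0.16]},
    {"grip": 255,"linear": [-8,-12,8],"delta_rot": [0,0,-0.21]},
    {"grip": 255,"linear": [-9,-15,8],"delta_rot": [0,0,-0.26]},
  ],
)

```text
time: 7.75
ee_pos: [0.562, -0.1356, 0.1269]
tcp_rot: [-180.0, 44.9, 165.0]
wrist_force: [0.0, 0.6, -2.4]
opening: 0.0509
grasp_force: 42.2
```

Run:
```python
from h import *
np.set_printoptions(precision=4,suppress=True)
o=bot.get_obs(); print(o["time"],o["q"],o["ee_pos"],o["tcp_rot"],o["opening"],o["grasp_force"])
```

```text
7.75 [-12.7928 -34.773  -46.9522  32.9244  -1.558    1.5493] [ 0.562  -0.1356  0.1269] [-179.9862   44.9176  165.0199] 0.05092203377637808 42.20487177371979
```

>>> play_rows(
  targets=[
    {"grip": 255,"linear": [-1.2,-3,0],"delta_rot": [0,0,-0.05]},
    {"grip": 255,"linear": [-2.6,-6,0],"delta_rot": [0,0,-0.1]},
    {"grip": 255,"linear": [-4,-9,0],"delta_rot": [0,0,-0.16]},
    {"grip": 255,"linear": [-5.4,-12,0],"delta_rot": [0,0,-0.22]},
    {"grip": 255,"linear": [-6.8,-15,0],"delta_rot": [0,0,-0.28]},
    {"grip": 255,"linear": [-8.2,-18,0],"delta_rot": [0,0,-0.34]},
    {"grip": 255,"linear": [-9.3,-20.4,-0.5],"delta_rot": [0,0,-0.38]},
    {"grip": 255,"linear": [-10,-21.7,-1],"delta_rot": [0,0,-0.4]},
    {"grip": 255,"linear": [-10.3,-22.2,-1.5],"delta_rot": [0,0,-0.4]},
    {"grip": 255,"linear": [-10.3,-22.2,-1.5],"delta_rot": [0,0,-0.4]},
  ],
)

```text
time: 8.75
ee_pos: [0.4593, -0.3563, 0.1106]
tcp_rot: [-180.0, 44.8, 142.2]
wrist_force: [0.0, 0.0, -2.2]
opening: 0.0509
grasp_force: 42.2
```

Run:
```python
from h import *
np.set_printoptions(precision=4,suppress=True)
o=bot.get_obs(); print(o["time"],o["q"],o["ee_pos"],o["tcp_rot"],o["opening"],o["grasp_force"])
w=bot.camera("wrist"); save(w,"w4")
for r in bot.pinpoint(w,"tray_free")[:2]+bot.pinpoint(w,"tray")[:1]: print(r["conf"],r["pixel"],world(w,[r["pixel"]],.005),world(w,[r["pixel"]]))
for n in["top","scene"]:
    p=bot.camera(n)
    c=p["color"].astype(int);g=(c[...,1]>1.5*c[...,0])&(c[...,1]>50); k,l,s,ct=cv2.connectedComponentsWithStats(g.astype(np.uint8))
    for i in range(1,k):
        if s[i,4]>40:
            ys,xs=np.where(l==i);L=world(p,np.c_[xs,ys]);print(n,ct[i],s[i,4],np.median(L,0),L[:,2].max())
    for r in bot.trace(p,"tray")[:1]:
        ys,xs=np.where(r["pixels"]);W=world(p,np.c_[xs,ys]);W=W[(W[:,2]>.021)&(W[:,2]<.03)]
        b=cv2.minAreaRect((W[:,:2]*1000).astype(np.float32)); print("tray",b)
```

```text
8.75 [-37.8046 -33.639  -48.1166  30.6826   0.0076  -0.0106] [ 0.4593 -0.3563  0.1106] [-179.9971   44.8399  142.2104] 0.05091215620676591 42.16410756111145
0.9 [319.8, 96.7] [[ 0.446  -0.3471  0.005 ]] [[ 0.4467 -0.3476  0.0041]]
0.92 [366.5, 131.7] [[ 0.4806 -0.3422  0.005 ]] [[ 0.4804 -0.342   0.0053]]
top [591.0904 213.2952] 332 [ 0.7544 -0.6148  0.0208] 0.026645579988081813
top [493.5066 291.6652] 454 [ 0.553  -0.3744  0.0772] 1.1752928789413237
top [458.6132 293.589 ] 455 [ 0.5443 -0.3007  0.0772] 1.1752928789413237
top [493.6612 337.1196] 552 [ 0.4516 -0.3487  0.1482] 1.1752928789413237
tray ((489.7850341796875, -346.1769714355469), (199.9811553955078, 161.41551208496094), 4.884955406188965)
scene [236.0577 114.4038] 52 [ 0.7592 -0.6038  0.0206] 0.027230271369308445
scene [221.1522 115.9565] 46 [ 0.8033 -0.6049  0.0203] 0.026070338841129637
scene [352.382  128.3596] 178 [ 0.4559 -0.3494  0.1494] 0.1819828643323249
scene [314.1274 146.5047] 212 [ 0.5533 -0.3715  0.077 ] 1.2219517279491545
scene [320.6653 165.3891] 239 [ 0.5446 -0.2988  0.0768] 1.2219517279491545
tray ((488.6614990234375, -340.84930419921875), (201.51968383789062, 168.0158233642578), 4.150246620178223)
```

View pics/w4.png

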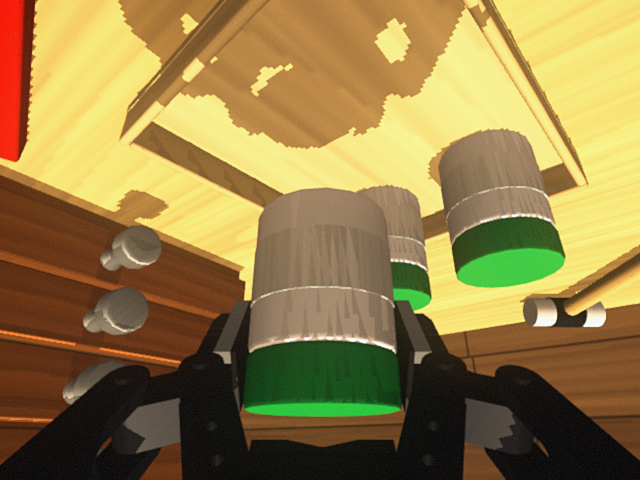

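The held jar hangs at (320,300), upright over the free floor. The two other jars are at (400,245) and (500,205), well clear. I lower it.

>>> play_rows(
  targets=[
    {"grip": 255,"linear": [-0.4,0.1,-1],"delta_rot": [0,0,0]},
    {"grip": 255,"linear": [-0.4,0.1,-2.5],"delta_rot": [0,0,0]},
    {"grip": 255,"linear": [-0.4,0.1,-4],"delta_rot": [0,0,0]},
    {"grip": 255,"linear": [-0.4,0.1,-5.2],"delta_rot": [0,0,0]},
    {"grip": 255,"linear": [-0.4,0.1,-5.8],"delta_rot": [0,0,0]},
    {"grip": 255,"linear": [-0.4,0.1,-6.2],"delta_rot": [0,0,0]},
    {"grip": 255,"linear": [-0.4,0.1,-6.4],"delta_rot": [0,0,0]},
    {"grip": 255,"linear": [-0.4,0.1,-6.5],"delta_rot": [0,0,0]},
    {"grip": 255,"linear": [-0.4,0.1,-6.5],"delta_rot": [0,0,0]},
  ],
)

```text
time: 10.0
ee_pos: [0.4562, -0.3558, 0.0478]
tcp_rot: [-180.0, 45.0, 142.2]
wrist_force: [-0.4, -0.4, -2.1]
opening: 0.051
grasp_force: 42.2
```

>>> play_rows(
  targets=[
    {"grip": 255,"linear": [0,0,-0.1],"delta_rot": [0,0,0]},
    {"grip": 255,"linear": [0,0,-0.2],"delta_rot": [0,0,0]},
    {"grip": 255,"linear": [0,0,-0.2],"delta_rot": [0,0,0]},
  ],
)

```text
time: 10.3
ee_pos: [0.456, -0.3556, 0.0452]
tcp_rot: [-180.0, 45.0, 142.2]
wrist_force: [-0.8, 1.5, -1.7]
opening: 0.0512
grasp_force: 42.2
```

>>> play_rows(
  targets=[
    {"grip": 255,"linear": [0,0,-0.1],"delta_rot": [0,0,0]},
    {"grip": 255,"linear": [0,0,-0.2],"delta_rot": [0,0,0]},
    {"grip": 255,"linear": [0,0,-0.3],"delta_rot": [0,0,0]},
    {"grip": 255,"linear": [0,0,-0.3],"delta_rot": [0,0,0]},
  ],
)

```text
time: 10.7
ee_pos: [0.4559, -0.3556, 0.0419]
tcp_rot: [-180.0, 45.0, 142.2]
wrist_force: [-1.0, 0.1, -2.2]
opening: 0.0511
grasp_force: 42.2
```

>>> play_rows(
  targets=[
    {"grip": 255,"linear": [0,0,-0.05],"delta_rot": [0,0,0]},
    {"grip": 255,"linear": [0,0,-0.1],"delta_rot": [0,0,0]},
    {"grip": 255,"linear": [0,0,-0.1],"delta_rot": [0,0,0]},
  ],
)

```text
time: 11.0
ee_pos: [0.4561, -0.3557, 0.0414]
tcp_rot: [-180.0, 45.0, 142.2]
wrist_force: [0.1, -0.1, -0.5]
opening: 0.0512
grasp_force: 42.5
```

>>> play_rows(
  targets=[
    {"grip": 255,"linear": [0,0,-0.05],"delta_rot": [0,0,0]},
    {"grip": 255,"linear": [0,0,-0.05],"delta_rot": [0,0,0]},
    {"grip": 40,"linear": [0,0,-0.05],"delta_rot": [0,0,0]},
    {"grip": 40,"linear": [0,0,-0.05],"delta_rot": [0,0,0]},
    {"grip": 40,"linear": [0,0,-0.05],"delta_rot": [0,0,0]},
    {"grip": 40,"linear": [0,0,-0.05],"delta_rot": [0,0,0]},
    {"grip": 40,"linear": [0,0,-0.05],"delta_rot": [0,0,0]},
  ],
)

```text
time: 11.7
ee_pos: [0.456, -0.3557, 0.0407]
tcp_rot: [-180.0, 45.0, 142.2]
wrist_force: [-0.5, 0.4, -0.4]
opening: 0.0718
grasp_force: 0.0
```

>>> play_rows(
  targets=[
    {"grip": 40,"linear": [-0.8,0.6,1],"delta_rot": [0,0,0]},
    {"grip": 40,"linear": [-2,1.6,2.6],"delta_rot": [0,0,0]},
    {"grip": 40,"linear": [-3.4,2.7,4.4],"delta_rot": [0,0,0]},
    {"grip": 40,"linear": [-4.8,3.8,6.2],"delta_rot": [0,0,0]},
    {"grip": 40,"linear": [-5,3.9,6.4],"delta_rot": [0,0,0]},
  ],
)

```text
time: 12.2
ee_pos: [0.4061, -0.3167, 0.1081]
tcp_rot: [-180.0, 45.2, 142.2]
wrist_force: [-0.4, -0.0, 0.7]
opening: 0.0722
grasp_force: 0.0
```

```bash
cat > k.py <<'E'
import numpy as np
from scipy.optimize import fsolve
D=np.array([[4.978,10.079,95.10,.5500,.2313],[-1.591,5.505,97.159,.4983,.2506],[-47.348,-45.876,46.508,.5121,.1904],[-17.381,-45.113,17.349,.6536,.0475],[-34.773,-46.952,32.924,.5781,.1269],[-33.639,-48.117,30.683,.5813,.1106]])
def add(q,e): 
    global D; D=np.vstack([D,[q[1],q[2],q[3],np.hypot(e[0],e[1]),e[2]]])
def fit():
    q2,q3,q4=np.radians(D[:,:3]).T; u=q2-q3; p=u+q4; o=np.ones(len(D)); Z=0*o
    Ar=np.c_[o,Z,np.sin(q2),np.cos(q2),np.sin(u),np.cos(u),np.cos(p)]
    Az=np.c_[Z,o,np.cos(q2),-np.sin(q2),np.cos(u),-np.sin(u),-np.sin(p)]
    A=np.r_[Ar,Az];b=np.r_[D[:,3],D[:,4]]; c,*_=np.linalg.lstsq(A,b,rcond=None); return c,A@c-b
def ik(c,r,z,tilt,g=(-35,-46)):
    p=np.radians(90-tilt)
    def f(x):
        a,b=np.radians(x);u=a-b
        return [c[0]+c[2]*np.sin(a)+c[3]*np.cos(a)+c[4]*np.sin(u)+c[5]*np.cos(u)+c[6]*np.cos(p)-r, c[1]+c[2]*np.cos(a)-c[3]*np.sin(a)+c[4]*np.cos(u)-c[5]*np.sin(u)-c[6]*np.sin(p)-z]
    s,_,ok,_=fsolve(f,g,full_output=1); return s.round(1),round(90-tilt-s[0]+s[1],1),ok
E
python3 - <<'E'
from h import *; import k
o=bot.get_obs(); print(o["time"],o["ee_pos"],o["q"].round(2)); k.add(o["q"],o["ee_pos"])
c,e=k.fit(); print(c.round(3),abs(e).max())
for r,z,t in [(.43,.1,30),(.479,.1,30),(.479,.06,30),(.479,.017,30),(.479,.06,20),(.479,.017,20),(.479,.1,0),(.47,.2,0),(.63,.017,30),(.63,.017,20)]: print(r,z,t,k.ik(c,r,z,t))
p=bot.camera("wrist"); save(p,"w5")
for n in["top","scene"]:
    p=bot.camera(n)
    for r in bot.trace(p,"jar"):
        ys,xs=np.where(r["pixels"]);L=world(p,np.c_[xs,ys]);L=L[L[:,2]<1];t=L[L[:,2]>np.percentile(L[:,2],95)-.006];print(n,r["conf"],t.mean(0).round(4))
E
rm -f x
```

```text
12.2 [ 0.4061302  -0.31670156  0.10808834] [-38.03 -47.3  -55.08  36.97   0.16  -0.17]
[-0.     0.16   0.42   0.     0.036  0.519  0.429] 4.856295277140543e-05
0.43 0.1 30 (array([-46.4, -48. ]), np.float64(58.4), 1)
0.479 0.1 30 (array([-37.4, -43.8]), np.float64(53.6), 1)
0.479 0.06 30 (array([-36.8, -47.9]), np.float64(48.9), 1)
0.479 0.017 30 (array([-35.3, -52. ]), np.float64(43.4), 1)
0.479 0.06 20 (array([-25.7, -38. ]), np.float64(57.7), 1)
0.479 0.017 20 (array([-24.4, -41.9]), np.float64(52.4), 1)
0.479 0.1 0 (array([ -5.3, -14.7]), np.float64(80.6), 1)
0.47 0.2 0 (array([-6.5, -4.7]), np.float64(91.7), 1)
0.63 0.017 30 (array([ -9.7, -34.5]), np.float64(35.1), 1)
0.63 0.017 20 (array([ -1.6, -23.4]), np.float64(48.2), 1)
top 0.95 [ 0.554  -0.3765  0.0774]
top 0.89 [ 0.5452 -0.3023  0.0776]
top 0.59 [ 0.4465 -0.3487  0.0776]
scene 0.89 [ 0.4471 -0.3462  0.078 ]
scene 0.83 [ 0.5538 -0.3718  0.0782]
scene 0.79 [ 0.5449 -0.2979  0.0778]
```

View pics/w5.png

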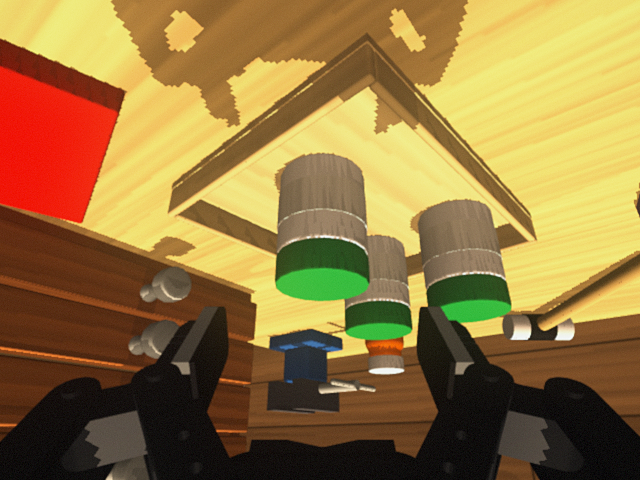

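The jar stands upright in the free part at (322,225), with jar_b and jar_c undisturbed at (465,260) and (378,290). Now I go over the block.

>>> play_rows(
  targets=[
    {"grip": 40,"linear": [0,0.5,1.5],"delta_rot": [0.08,0.104,0]},
    {"grip": 20,"linear": [0,1,3.5],"delta_rot": [0.161,0.207,0]},
    {"grip": 0,"linear": [0,1,5],"delta_rot": [0.161,0.207,0]},
    {"grip": 0,"linear": [0,1,5],"delta_rot": [0.161,0.207,0]},
  ],
)

```text
time: 12.85
ee_pos: [0.4074, -0.3077, 0.1559]
tcp_rot: [180.0, 30.1, 142.2]
wrist_force: [-0.6, 0.1, -0.1]
opening: 0.0857
grasp_force: 0.0
```

>>> play_rows(
  targets=[
    {"grip": 0,"linear": [0.6,3,0],"delta_rot": [0,0,0.07]},
    {"grip": 0,"linear": [1.4,7,0],"delta_rot": [0,0,0.165]},
    {"grip": 0,"linear": [2.2,11,-0.5],"delta_rot": [0,0,0.26]},
    {"grip": 0,"linear": [3,15,-1],"delta_rot": [0,0,0.36]},
    {"grip": 0,"linear": [3.8,19,-1.5],"delta_rot": [0,0,0.46]},
    {"grip": 0,"linear": [4.6,23,-2],"delta_rot": [0,0,0.56]},
    {"grip": 0,"linear": [5.4,27,-2.5],"delta_rot": [0,0,0.66]},
    {"grip": 0,"linear": [6.2,31,-3],"delta_rot": [0,0,0.76]},
    {"grip": 0,"linear": [7.1,34.9,-3.8],"delta_rot": [0,0,0.847]},
    {"grip": 0,"linear": [7.1,34.9,-3.8],"delta_rot": [0,0,0.847]},
  ],
)

```text
time: 13.85
ee_pos: [0.476, 0.0452, 0.1138]
tcp_rot: [180.0, 30.0, -168.9]
wrist_force: [0.1, -0.7, 0.4]
opening: 0.0857
grasp_force: 0.0
```

Run:
```python
from h import *
np.set_printoptions(precision=4,suppress=True)
o=bot.get_obs(); print(o["time"],o["q"],o["ee_pos"],o["tcp_rot"])
p=bot.camera("wrist"); save(p,"w6")
for r in bot.trace(p,"block")[:2]:
    ys,xs=np.where(r["pixels"]);W=world(p,np.c_[xs,ys]);W=W[abs(W[:,2]-.032)<.004]
    print(r["conf"],r["box"],np.median(W,0),cv2.minAreaRect((W[:,:2]*1000).astype(np.float32)))
```

```text
13.85 [  3.0116 -37.3152 -42.1822  55.4196   4.0535  -6.9918] [0.476  0.0452 0.1138] [ 179.9602   29.9635 -168.9316]
0.98 [257.6, 124.2, 370.2, 268.8] [0.4875 0.0448 0.0316] ((500.31890869140625, 46.43792724609375), (100.57661437988281, 56.17122268676758), 10.777782440185547)
0.68 [0.0, 228.9, 75.0, 282.7] [nan nan nan] ((0.0, 0.0), (0.0, 0.0), 0.0)
  return _methods._mean(a, axis=axis, dtype=dtype,
  ret = um.true_divide(
```

View pics/w6.png

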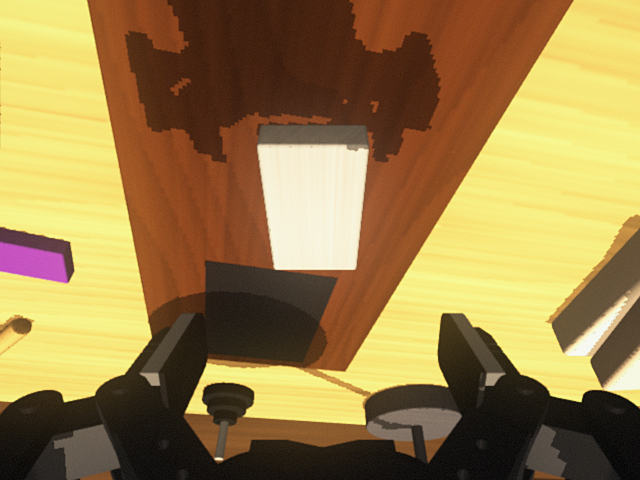

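The block is at (314,205), aligned with the fingers, and the empty pad is beyond it at (270,310). I descend.

>>> play_rows(
  targets=[
    {"grip": 0,"linear": [0,-0.1,-2],"delta_rot": [0,0,0]},
    {"grip": 0,"linear": [0,-0.1,-4.5],"delta_rot": [0,0,0]},
    {"grip": 0,"linear": [0,-0.1,-6.5],"delta_rot": [0,0,0]},
    {"grip": 0,"linear": [0,-0.1,-7.8],"delta_rot": [0,0,0]},
    {"grip": 0,"linear": [0,-0.1,-8.4],"delta_rot": [0,0,0]},
    {"grip": 0,"linear": [0,-0.1,-8.4],"delta_rot": [0,0,0]},
    {"grip": 0,"linear": [0,-0.1,-8.4],"delta_rot": [0,0,0]},
  ],
)

```text
time: 14.65
ee_pos: [0.4776, 0.0411, 0.0339]
tcp_rot: [-180.0, 30.0, -169.3]
wrist_force: [0.0, -0.3, 0.5]
opening: 0.0855
grasp_force: 0.0
```

>>> play_rows(
  targets=[
    {"grip": 0,"linear": [0,0,-0.6],"delta_rot": [0,0,0]},
    {"grip": 0,"linear": [0,0,-1.1],"delta_rot": [0,0,0]},
    {"grip": 0,"linear": [0,0,-1.4],"delta_rot": [0,0,0]},
    {"grip": 0,"linear": [0,0,-1.6],"delta_rot": [0,0,0]},
    {"grip": 0,"linear": [0,0,-1.6],"delta_rot": [0,0,0]},
    {"grip": 0,"linear": [0,0,-1.6],"delta_rot": [0,0,0]},
  ],
)

```text
time: 15.25
ee_pos: [0.4771, 0.0414, 0.0168]
tcp_rot: [180.0, 30.0, -169.3]
wrist_force: [0.1, -0.4, 0.1]
opening: 0.0852
grasp_force: 0.0
```

>>> play_rows(
  targets=[
    {"grip": 255,"linear": [0,0,0],"delta_rot": [0,0,0]},
    {"grip": 255,"linear": [0,0,0],"delta_rot": [0,0,0]},
    {"grip": 255,"linear": [0,0,0],"delta_rot": [0,0,0]},
    {"grip": 255,"linear": [0,0,0],"delta_rot": [0,0,0]},
    {"grip": 255,"linear": [0,0,0],"delta_rot": [0,0,0]},
    {"grip": 255,"linear": [0,0,0],"delta_rot": [0,0,0]},
  ],
  force=40,
)

```text
time: 15.85
ee_pos: [0.4773, 0.0412, 0.0173]
tcp_rot: [-180.0, 30.0, -169.3]
wrist_force: [-3.8, -3.4, 5.4]
opening: 0.0548
grasp_force: 43.7
```

>>> play_rows(
  targets=[
    {"grip": 255,"linear": [0.3,0,0],"delta_rot": [0,0,0]},
    {"grip": 255,"linear": [1,-0.1,0],"delta_rot": [0,0,-0.02]},
    {"grip": 255,"linear": [2,-0.2,0],"delta_rot": [0,0,-0.04]},
    {"grip": 255,"linear": [3,-0.3,0],"delta_rot": [0,0,-0.06]},
    {"grip": 255,"linear": [4,-0.4,0],"delta_rot": [0,0,-0.08]},
    {"grip": 255,"linear": [5,-0.5,0],"delta_rot": [0,0,-0.1]},
    {"grip": 255,"linear": [6,-0.6,0],"delta_rot": [0,0,-0.12]},
    {"grip": 255,"linear": [7,-0.7,0],"delta_rot": [0,0,-0.14]},
    {"grip": 255,"linear": [7.5,-0.7,0],"delta_rot": [0,0,-0.15]},
    {"grip": 255,"linear": [7.5,-0.7,0],"delta_rot": [0,0,-0.15]},
  ],
)

```text
time: 16.85
ee_pos: [0.5529, 0.0347, 0.0173]
tcp_rot: [180.0, 30.0, -177.9]
wrist_force: [4.9, 1.7, -0.3]
opening: 0.0549
grasp_force: 42.9
```

```bash
cat > b.py <<'E'
from h import *
np.set_printoptions(precision=4,suppress=True)
o=bot.get_obs(); print(o["time"],o["q"],o["ee_pos"],o["tcp_rot"],o["wrist_force"])
for n in("wrist","scene"):
  p=bot.camera(n); save(p,n+str(int(o["time"])))
  for r in bot.trace(p,"block")[:1]:
    ys,xs=np.where(r["pixels"]);W=world(p,np.c_[xs,ys]);W=W[abs(W[:,2]-.032)<.005]
    print(n,r["conf"],r["box"],np.median(W,0),cv2.minAreaRect((W[:,:2]*1000).astype(np.float32)))
E
python3 b.py
```

```text
16.85 [  4.0791 -21.6584 -43.7154  37.9419  -0.94     1.6902] [0.5529 0.0347 0.0173] [ 179.9638   30.0144 -177.8726] [ 4.8863  1.6842 -0.2821]
wrist 0.6 [0.5, 326.8, 25.5, 378.4] [nan nan nan] ((0.0, 0.0), (0.0, 0.0), 0.0)
scene 0.87 [301.1, 271.9, 347.8, 300.1] [0.5835 0.0369 0.0318] ((579.3639526367188, 36.820838928222656), (100.16989135742188, 59.7178955078125), 2.938204050064087)
  return _methods._mean(a, axis=axis, dtype=dtype,
  ret = um.true_divide(
```

>>> play_rows(
  targets=[
    {"grip": 255,"linear": [0.5,0,-0.03],"delta_rot": [0,0,-0.005]},
    {"grip": 255,"linear": [1.5,-0.1,-0.03],"delta_rot": [0,0,-0.015]},
    {"grip": 255,"linear": [2.5,-0.2,-0.03],"delta_rot": [0,0,-0.025]},
    {"grip": 255,"linear": [3.5,-0.3,-0.03],"delta_rot": [0,0,-0.035]},
    {"grip": 255,"linear": [4.5,-0.4,-0.03],"delta_rot": [0,0,-0.045]},
    {"grip": 255,"linear": [5.5,-0.5,-0.03],"delta_rot": [0,0,-0.055]},
    {"grip": 255,"linear": [6.5,-0.5,-0.03],"delta_rot": [0,0,-0.062]},
    {"grip": 255,"linear": [7.4,-0.6,-0.03],"delta_rot": [0,0,-0.062]},
    {"grip": 255,"linear": [7.9,-0.6,-0.03],"delta_rot": [0,0,-0.062]},
    {"grip": 255,"linear": [7.9,-0.6,-0.03],"delta_rot": [0,0,-0.062]},
  ],
)

```text
time: 18.05
ee_pos: [0.6316, 0.0285, 0.0173]
tcp_rot: [180.0, 30.0, 178.6]
wrist_force: [-0.6, 1.6, 5.1]
opening: 0.0548
grasp_force: 43.6
```

>>> play_rows(
  targets=[
    {"grip": 255,"linear": [0,0,0],"delta_rot": [0,0,0]},
  ],
)

```text
time: 18.15
ee_pos: [0.6317, 0.0285, 0.0174]
tcp_rot: [180.0, 30.0, 178.6]
wrist_force: [1.1, -0.1, 4.8]
opening: 0.0548
grasp_force: 43.5
```

```bash
python3 b.py 2>/dev/null
```

```text
18.15 [  3.7267  -9.2916 -34.1666  35.1767  -2.545    4.4611] [0.6317 0.0285 0.0174] [179.9688  30.0463 178.5764] [ 1.0921 -0.0542  4.7513]
wrist 0.59 [242.3, 269.6, 405.4, 419.6] [0.6337 0.0293 0.0316] ((654.4674682617188, 28.738048553466797), (55.613548278808594, 100.7707290649414), 88.08146667480469)
scene 0.69 [268.9, 277.8, 313.2, 302.8] [0.6633 0.0283 0.0319] ((658.107666015625, 28.995342254638672), (60.66758346557617, 99.59268951416016), 89.29337310791016)
```

>>> play_rows(
  targets=[
    {"grip": 0,"linear": [0,0,0],"delta_rot": [0,0,0]},
    {"grip": 0,"linear": [0,0,0],"delta_rot": [0,0,0]},
    {"grip": 0,"linear": [0,0,0],"delta_rot": [0,0,0]},
    {"grip": 0,"linear": [0,0,0],"delta_rot": [0,0,0]},
    {"grip": 0,"linear": [-0.6,0,1],"delta_rot": [0,0,0]},
    {"grip": 0,"linear": [-2,0,3],"delta_rot": [0,0,0]},
    {"grip": 0,"linear": [-5,0,6],"delta_rot": [0,0,0]},
    {"grip": 0,"linear": [-8,0,9],"delta_rot": [0,0,0]},
    {"grip": 0,"linear": [-11,0,11],"delta_rot": [0,0,0]},
    {"grip": 0,"linear": [-11,0,11],"delta_rot": [0,0,0]},
  ],
)

```text
time: 19.35
ee_pos: [0.5201, 0.0284, 0.1316]
tcp_rot: [179.9, 30.3, 178.6]
wrist_force: [1.3, 0.2, 0.1]
opening: 0.0855
grasp_force: 0.0
```

```bash
python3 b.py 2>/dev/null; ls pics
```

```text
19.35 [  4.8289 -30.72   -36.7749  53.768   -3.106    5.4191] [0.5201 0.0284 0.1316] [179.9441  30.3214 178.5571] [1.3051 0.2367 0.0731]
wrist 0.86 [24.2, 208.8, 141.5, 261.6] [nan nan nan] ((0.0, 0.0), (0.0, 0.0), 0.0)
scene 0.59 [267.8, 273.7, 315.5, 301.6] [0.658  0.0304 0.0319] ((657.651611328125, 29.455032348632812), (61.13307571411133, 99.92818450927734), 88.39328002929688)
crop.png
scene.png
scene16.png
scene18.png
scene19.png
top.png
w1.png
w2.png
w3.png
w4.png
w5.png
w6.png
wrist16.png
wrist18.png
wrist19.png
```

View pics/wrist19.png

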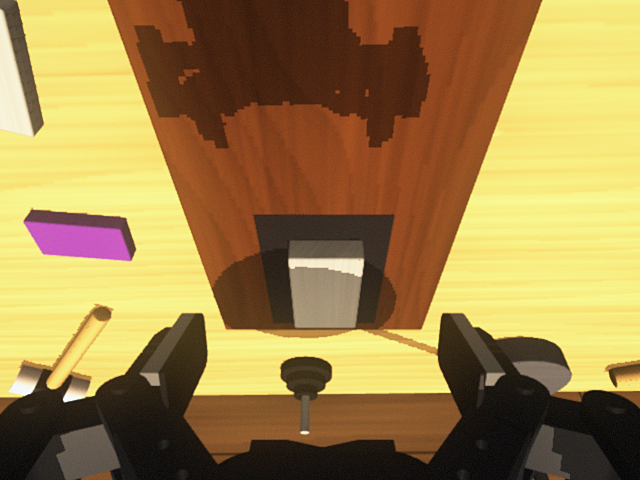

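The block at (326,285) lies square inside the pad, whose corners are near (255,215) and (393,215). The gripper is clear, so I hand the job in.

```bash
python3 -c "
from workcell import bot
print(bot.job_done())"
```

```text
the job is handed in; nothing more can be done
None
```

The job is handed in at about 19 s: the jar stands upright in the free part of the tray with the other two jars where they were, and the steel block was slid onto the black pad, where it lies centred and square; the lamp was not touched.

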